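# Hang the bike-lock shackle over the storage bar

### The arm

A 6-joint arm with a two-finger parallel gripper is mounted at the origin on the work surface. World frame = base frame: x ahead of the robot, y to its left, z up, the work surface at z = 0. Lengths are in m, angles in rad, forces in N, time in s.
With the tool pointing down it reaches from about 0.35 to 0.975 m from the base axis. Payload 7.1 kg.
Tool frame: the origin (TCP) lies midway between the tips of the shut fingers; the grasp point (between the pads) lies 19 mm behind it; z points along the fingers, y is the line along which they close (so a half turn about z gives the same grasp; the last joint's range is limited). The gripper opens to 88 mm and grips with 3 to 60 N. Pads are 20 mm wide; open, the fingers measure 115 mm over their backs; the gripper's body (75 mm by 178 mm) begins 61 mm behind the grasp point.
Start: joints at [1.096, 0.423, 1.63, -0, 1.089, -0.019], TCP at [0.275, 0.561, 0.223] pointing down, gripper open.
Joint ranges: [-3, 3], [-0.9, 2.11], [0.09, 2.58], [-1.31, 4.45], [0.11, 2.69], [-2.54, 2.54]. Speed limits (rad/s): [2.39, 2.39, 3.01, 3.14, 3.14, 3.14].

### API

Orientations are given as a unit quaternion [w, x, y, z].
In Python, from station import move_pose, movel, movej, command_gripper, wait, inverse_kinematics, read_camera, camera_info, MotionError, job_done, get_time, get_joint_pos, get_qvel, get_effort, get_tcp_pos, get_ee_rot, get_ft_force, get_ft_torque, get_grip_width, get_finger_force gives the robot as it stands. Calls block until the motion is done:
- move_pose(position, orientation): joint-space move of the TCP to a pose.
- movel(position, frame=None, v=0.15, until_force=None): straight line of the TCP; frame=None keeps the orientation; v is the mean speed in m/s. With until_force (N) it stops when the force on the tool has changed by that much, and returns True; else False.
- movej(angles): joint-space move.
- command_gripper(opening): opening from 0.0 (shut) to 1.0 (fully open); the grip force is fixed at half the most; returns when the fingers have stopped.
- wait(seconds).
- inverse_kinematics(position, orientation): joint angles nearest the present ones, or None.
- read_camera(name): name is "side" or "top"; returns the picture (384x512x3 uint8, red, green, blue); there is no depth.
- camera_info(name): a dict with "intrinsics" (3x3 intrinsics, pixels), "T" (4x4, takes a point from camera to world coordinates). Camera axes: x right, y up, looking along -z (the intrinsics and any distortion apply to the point x, -y, -z); pixel columns grow to the right and rows downward; lengths in m; the calibration is good to about 2 mm. A picture is of the moment at which its call begins. camera_info takes no time and is no camera call.
A pose or a line that the arm cannot do raises MotionError and nothing moves.
- job_done(): hands the job in; it is judged then, once.
Readings, each from a call of its own:
- get_time(): time.
- get_joint_pos(): joint angles.
- get_qvel(): joint speeds.
- get_effort(): joint torques, N m.
- get_tcp_pos(): TCP position.
- get_ee_rot(): TCP orientation.
- get_ft_force(): force on the tool from outside, world axes, zero at the start.
- get_ft_torque(): the same for the moment, N m.
- get_grip_width(): opening from 0.0 (shut) to 1.0 (fully open).
- get_finger_force(): force on a finger pad.
Only numpy, scipy, OpenCV 4.12 (cv2) and the standard library are available. Lean on these libraries where they do the work, as an engineer would, in place of code of your own. Each camera call takes 0.05 s, during which the arm holds its last target. There are 200 camera calls.

### The job

The bare U-shaped shackle of a bicycle lock lies flat on the bench. First stand it up on its two ends, bend uppermost, leaning against the outside of the low green crate's front (the long side facing the robot), and let go; then take it up again and hang it by its bend over the horizontal steel bar between the bar's two posts, one leg down on each side of the bar. Leave the two bottles and the two lids where they are.

Things in the scene. Friction and masses are not known exactly. Their poses are not given: they have to be found in the camera images.
- shackle: U-shaped bike-lock shackle, black with bare steel ends, 0.5 kg: 160 long (x) by 130 wide (y), bar 22 wide in the U's plane, 18 thick (z 0 to 18). Origin: centre of its underside as it lies. +x is the bend end. Legs: x -80 (free ends) to +43, centred at y +54 and -54. Bend: straight middle along y, 56 long, from x 58 (inside) to x 80 (outside), 45-degree corners to the legs.
- shackle_bend (a point): point on the inside face of the middle of the shackle's bend, mid-thickness: (58, 0, 9) mm in the shackle's frame; this face rests on the bar when hung
- shackle_feet (a point): point midway between the shackle's two free ends, mid-thickness: (-80, 0, 9) mm in the shackle's frame
- crate: low open green crate fixed on the bench, 160 deep (x), 180 long (y), 80 high, walls 8 thick, glass jars inside up to 73 high. Origin: centre of its underside. Front: the upright face at x=-80, facing the robot; +x points away from the robot
- crate_rim (a point): middle of the top outer edge of the crate's front: (-80, 0, 80) mm in the crate's frame
- rail: fixed storage bar: round level steel bar 16 in diameter, 200 long along y, its top 160 above the bench, on two 16 mm square posts at y +92 and -92 that do not rise above it; each post has a foot plate 110 (x) by 30 (y), 6 thick. Origin: on the bench under the bar's middle
- rail_top (a point): top of the bar at its middle: (0, 0, 160) mm in the rail's frame
- beer_bottle: bystander: brown glass bottle, 62 diameter, 200 high, standing. Origin: centre of its underside
- ketchup: bystander: squeezed red plastic ketchup bottle with white snap cap, 64 diameter, 172 high, standing. Origin: centre of its underside
- tin_lid: bystander: flat tin lid 100 diameter, 9 high, lying on the bench. Origin: centre of its underside
- jam_lid: bystander: metal jam jar lid 72 diameter, 14 high, lying on the bench. Origin: centre of its underside
Mind the look-alikes: they are no part of the job. Of the things shaped like the rail, the steel one is meant.

How it is judged:
On the way:
1. the shackle stands on its two ends on the bench, bend uppermost, leaning against the outside of the crate's front (its length 6 to 52 degrees from upright), let go and still for 0.3 s (angle between shackle's own x axis and vertical between 0.1 and 0.9 rad and height (world z) of shackle_feet below 0.03 m and x of shackle_feet in the frame of crate between -0.22 and -0.08 m and contact force between shackle and crate above 0.1 N and contact force between shackle and the fingers below 0.05 N and linear speed of shackle below 0.02 m/s), for 0.3 s.
At the end, for the whole second after the job is handed in: The shackle hangs still on the bar, inside of its bend on the bar (35 mm either way across it, 75 mm along it from its middle, -20 to +15 mm in height), bend uppermost (29 deg), plane of the U within 34 deg of square to the bar, the bar carrying it (x of shackle_bend in the frame of rail_top between -0.035 and 0.035 m and y of shackle_bend in the frame of rail_top between -0.075 and 0.075 m and z of shackle_bend in the frame of rail_top between -0.02 and 0.015 m and angle between shackle's own x axis and vertical below 0.5 rad and angle between the z axis of shackle and the y axis of rail, either way round below 0.6 rad and contact force between shackle and rail above 0.5 N and linear speed of shackle below 0.03 m/s); the robot touches nothing.
It fails at once if a bottle or lid is moved by more than 30 mm (distance of any of beer_bottle, ketchup, tin_lid, jam_lid from where it was at the start of the episode above 0.03 m).
It fails at once if a bottle is tipped over (angle between any of beer_bottle, ketchup's own z axis and vertical above 0.5 rad).
It also fails if it takes over 72 s, if anything falls off the work surface, if the arm or the gripper's body presses on something with over 40 N, if the wrist force passes 120 N, or if a joint passes its speed limit or range.

## Working session

There is one attempt and no reset: what is moved stays moved. The work goes in short steps, each a Python script; the robot and the scene stay as the last script left them, time stands still between calls to the robot, and variables do not carry over. Pictures are saved under pics/ and viewed, at most 10 in all, crops included, and the job is handed in when it is done.

```bash
mkdir -p pics; ls
python3 - <<'E'
from station import *
import cv2
for n in("top","side"):
    im=read_camera(n); cv2.imwrite(f"pics/{n}0.png",cv2.resize(im[:,:,::-1],(800,600),interpolation=cv2.INTER_CUBIC))
    print(camera_info(n))
E
```

```text
pics
{'intrinsics': array([[480.89617684,   0.        , 249.20494451],
       [  0.        , 480.89617684, 188.54701576],
       [  0.        ,   0.        ,   1.        ]]), 'T': array([[ 0.00522942,  0.99549509, -0.09466883,  0.36868005],
       [-0.99974335,  0.00729151,  0.02144933,  0.08703673],
       [ 0.02204298,  0.09453237,  0.99527772,  1.56036956],
       [ 0.        ,  0.        ,  0.        ,  1.        ]])}
{'intrinsics': array([[497.32725219,   0.        , 245.7181548 ],
       [  0.        , 497.32725219, 185.05401978],
       [  0.        ,   0.        ,   1.        ]]), 'T': array([[ 0.87763749,  0.30240715, -0.37189023, -0.19732486],
       [-0.47928353,  0.56385826, -0.67257057, -1.17600519],
       [ 0.00630323,  0.76851401,  0.63980191,  1.29516188],
       [ 0.        ,  0.        ,  0.        ,  1.        ]])}
```

View pics/top0.png

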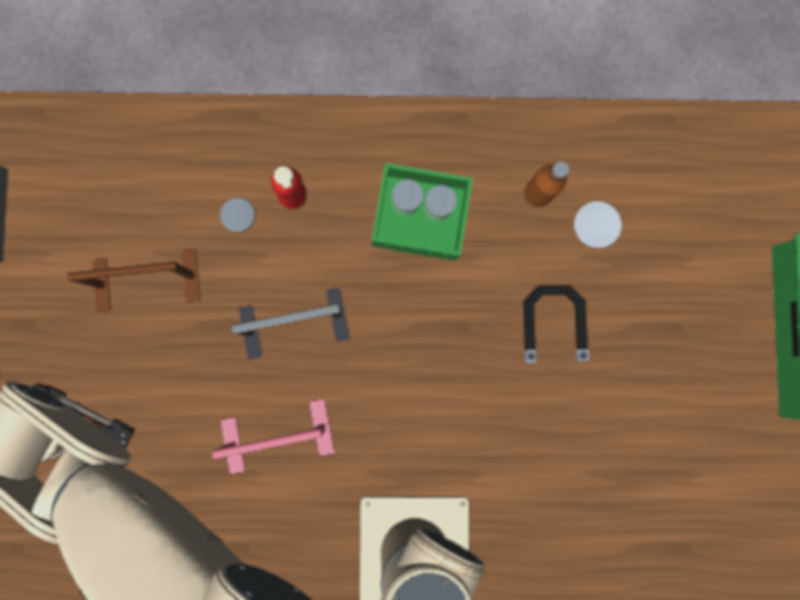

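View pics/side0.png

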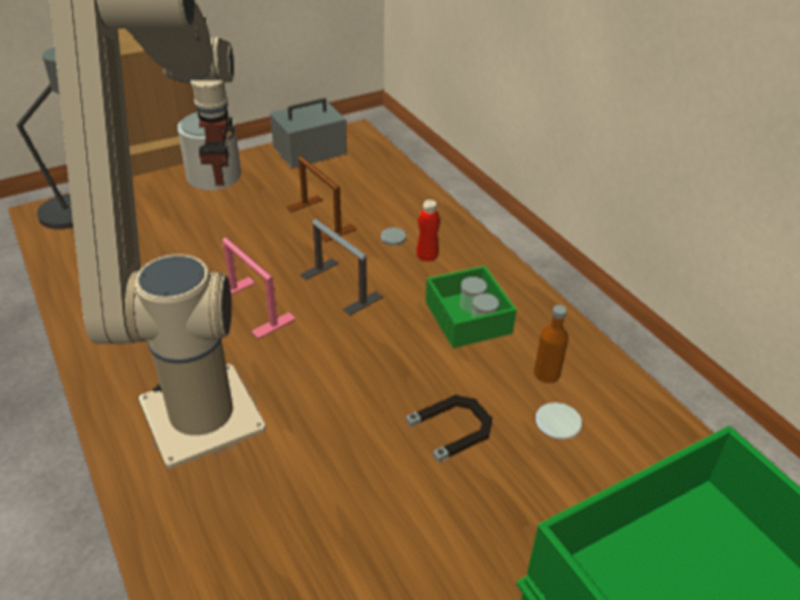

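The top view shows the shackle with its feet at (531,356) and (583,355) and its bend near (556,288). The crate's front rim runs (373,243)–(460,257) and the steel bar (233,329)–(340,309). In the side view the same points are feet (414,419)/(441,453), rim (427,292)–(452,334) and bar (314,223)–(364,259).

```bash
cat > h.py <<'E'
import numpy as np, cv2
from station import *
from scipy.spatial.transform import Rotation as R
def ray(n,u,v,s=1.5625):
    c=camera_info(n);K=c["intrinsics"];T=c["T"]
    u=(u+.5)/s-.5;v=(v+.5)/s-.5
    d=T[:3,:3]@np.array([(u-K[0,2])/K[0,0],-(v-K[1,2])/K[1,1],-1]);return T[:3,3],d/np.linalg.norm(d)
def tri(a,b):
    A=np.zeros((3,3));y=np.zeros(3);P=[]
    for n,p in(("top",a),("side",b)):
        o,d=ray(n,*p);M=np.eye(3)-np.outer(d,d);A+=M;y+=M@o;P.append((o,d,M))
    X=np.linalg.solve(A,y);return X,sum(np.linalg.norm(M@(X-o)) for o,d,M in P)
def onz(n,p,z):
    o,d=ray(n,*p);return o+d*(z-o[2])/d[2]
def proj(n,X):
    c=camera_info(n);p=np.linalg.inv(c["T"])@np.append(X,1);q=c["intrinsics"]@[p[0],-p[1],-p[2]];return (q[:2]/q[2]+.5)*1.5625-.5
def quat(Rm):
    q=R.from_matrix(Rm).as_quat();return [q[3],q[0],q[1],q[2]]
def snap(n,name,crop=None):
    im=read_camera(n)[:,:,::-1]
    if crop: x,y,w,h=crop;im=im[y:y+h,x:x+w]
    s=min(800/im.shape[1],600/im.shape[0]);cv2.imwrite("pics/"+name+".png",cv2.resize(im,None,fx=s,fy=s,interpolation=cv2.INTER_CUBIC))
E
python3 - <<'E'
from h import *
np.set_printoptions(precision=4,suppress=True)
for k,a,b in [("foot+",(530.5,356),(414,419)),("foot-",(583,355),(441,453)),
 ("crF+",(373,243),(427,292)),("crF-",(460,257),(452,334)),("crB+",(386,164),(489,268)),("crB-",(471,179),(515,315)),
 ("rail+",(233,329),(314,223)),("rail-",(340,309),(364,259))]: print(k,*tri(a,b))
for p in[(530.5,361),(583,361),(543,286),(573,286),(556,286)]:print(p,onz("top",p,.018))
print(onz("top",(530.5,356),.018),onz("top",(583,355),.018))
print(onz("side",(458,396),.018),onz("side",(491,420),.018))
for z,p in((.08,(373,243)),(.08,(460,257)),(.16,(233,329)),(.16,(340,309))):print(onz("top",p,z))
print(get_ee_rot(),get_tcp_pos(),R.from_quat(np.roll(get_ee_rot(),-1)).as_matrix())
E
```

```text
foot+ [ 0.3938 -0.2388  0.012 ] 0.005176278311159285
foot- [ 0.3957 -0.3465  0.0154] 0.0037469467429926667
crF+ [0.6223 0.0879 0.0364] 0.004595102353040691
crF- [ 0.589  -0.0872  0.0514] 0.0033841091775194364
crB+ [0.7829 0.0606 0.0714] 0.014081206364813643
crB- [ 0.7501 -0.1101  0.0606] 0.0001476409941258914
rail+ [0.4374 0.3492 0.1483] 0.001606528157180642
rail- [0.4769 0.149  0.1529] 0.0036014775117271082
(530.5, 361) [ 0.3811 -0.2362  0.018 ]
(583, 361) [ 0.3817 -0.3447  0.018 ]
(543, 286) [ 0.5362 -0.2642  0.018 ]
(573, 286) [ 0.5367 -0.3268  0.018 ]
(556, 286) [ 0.5364 -0.2913  0.018 ]
[ 0.3914 -0.2364  0.018 ] [ 0.394  -0.3449  0.018 ]
[ 0.5124 -0.2331  0.018 ] [ 0.5371 -0.3247  0.018 ]
[0.613  0.0889 0.08  ]
[ 0.5864 -0.0847  0.08  ]
[0.4362 0.3473 0.16  ]
[0.4747 0.1494 0.16  ]
[-0.0002  0.2259  0.9741 -0.0007] [0.2749 0.5608 0.222 ] [[-0.8979  0.4402 -0.0006]
 [ 0.4402  0.8979 -0.0012]
 [ 0.     -0.0013 -1.    ]]
```

Run:
```python
from h import *
snap("top","t1",(140,95,240,150)); snap("side","s1",(190,130,150,170))
```

```text
(no output)
```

View pics/t1.png

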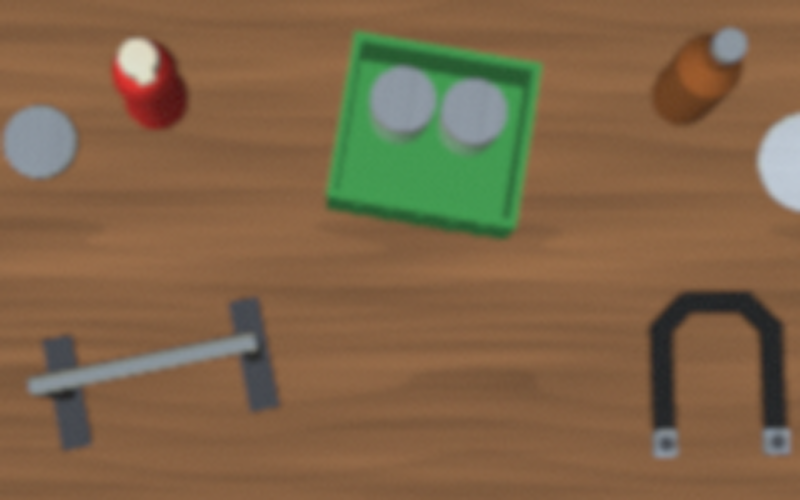

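View pics/s1.png

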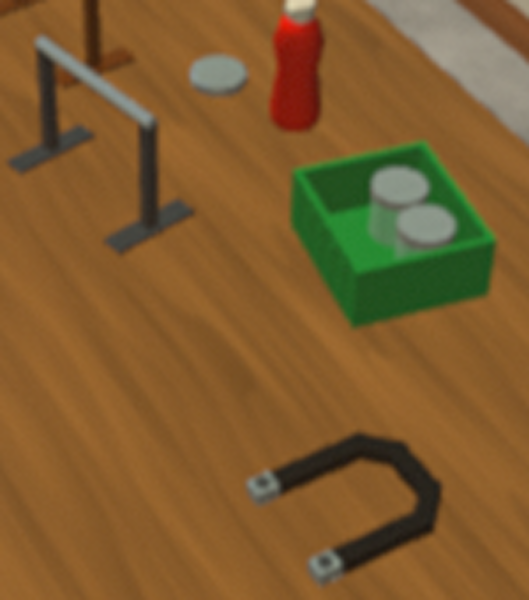

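Crop readings (top; side):
- **Front rim corners:** (328,204), (512,230); (293,172), (357,270).
- **Bar ends:** (30,386), (256,342); (41,41), (151,120).
- **Shackle feet:** (665,457), (777,455).
- **Outer edge of the bend:** (684–750, 293).

Run:
```python
from h import *
np.set_printoptions(precision=4,suppress=True)
def T(p): return ((p[0]+.5)/(800/240)+140)*1.5625-.5,((p[1]+.5)/(800/240)+95)*1.5625-.5
def S(p): s=600/170;return ((p[0]+.5)/s+190)*1.5625-.5,((p[1]+.5)/s+130)*1.5625-.5
for k,a,b,z in [("cF+",(328,204),(293,172),.08),("cF-",(512,230),(357,270),.08),("cB+",(357,32),(425,144),.08),("cB-",(542,64),(494,239),.08),("r+",(30,386),(41,41),.157),("r-",(256,342),(151,120),.157),
  ("f+",(665,443),(263,484),.018),("f-",(777,441),(325,563),.018),("bend+",(684,293),(361,436),.018),("bend-",(750,293),(439,487),.018)]:
  print(k,*tri(T(a),S(b)),onz("top",T(a),z),onz("side",S(b),z))
print("footends",onz("top",T((665,457)),.016),onz("top",T((777,455)),.016))
```

```text
cF+ [0.6156 0.0883 0.0805] 0.0094287048750943 [0.6114 0.0904 0.08  ] [0.6206 0.0875 0.08  ]
cF- [ 0.591  -0.0829  0.0827] 0.006555990031125725 [ 0.5884 -0.0817  0.08  ] [ 0.596  -0.0813  0.08  ]
cB+ [0.7779 0.0635 0.0771] 0.0029669003722015137 [0.7757 0.0642 0.08  ] [0.7772 0.0603 0.08  ]
cB- [ 0.7468 -0.1106  0.0824] 0.001293771690684065 [ 0.7468 -0.1106  0.08  ] [ 0.7494 -0.1086  0.08  ]
r+ [0.4381 0.3483 0.1549] 0.004168290453262766 [0.4361 0.3487 0.157 ] [0.4388 0.3445 0.157 ]
r- [0.4771 0.1516 0.1603] 0.003157330755495711 [0.4759 0.1524 0.157 ] [0.4806 0.1549 0.157 ]
f+ [ 0.3933 -0.2368  0.0165] 0.0034916784906015427 [ 0.3917 -0.2357  0.018 ] [ 0.3943 -0.2385  0.018 ]
f- [ 0.3956 -0.3453  0.0171] 0.0029917690118608916 [ 0.3942 -0.3443  0.018 ] [ 0.3966 -0.3463  0.018 ]
bend+ [ 0.5198 -0.2453  0.0308] 0.034994055355577966 [ 0.5372 -0.2561  0.018 ] [ 0.5095 -0.2311  0.018 ]
bend- [ 0.5384 -0.321   0.0183] 0.001773454039625113 [ 0.5377 -0.3206  0.018 ] [ 0.5395 -0.3211  0.018 ]
footends [ 0.3783 -0.236   0.016 ] [ 0.3808 -0.3446  0.016 ]
```

```bash
cat >> h.py <<'E'
rad=np.deg2rad; TZ=.003
def axes(psi,phi):
    c,s=np.cos(psi),np.sin(psi)
    u=np.array([np.cos(phi)*c,np.cos(phi)*s,np.sin(phi)]);n=np.array([-np.sin(phi)*c,-np.sin(phi)*s,np.cos(phi)])
    return u,np.array([-s,c,0]),n
def gA(P,psi,phi,tz=TZ):   # grasp A: across bend; P = world pos of underside edge of feet
    u,y,n=axes(psi,phi);return np.array(P)+u*.149+n*tz, quat(np.c_[y,u,-n])
def gB(P,psi,phi,tx=.061):  # grasp B: across thickness, tool along -u
    u,y,n=axes(psi,phi);Y=-n;Z=-u;return np.array(P)+u*(.08+tx)+n*.009, quat(np.c_[np.cross(Y,Z),Y,Z])
PS=rad(1.);P0=np.array([.5275,-.2895,0])-.149*np.array([np.cos(PS),np.sin(PS),0])
PC=rad(-8.9);E=np.array([np.cos(PC),np.sin(PC),0]);F=np.array([.604,.002,0])
PHI=rad(74)
RC=np.array([.4577,.25,.16]);RA=rad(11.3);RY=np.array([-np.sin(RA),np.cos(RA),0])
def gH(h):  # hang, tool down, shackle inside face at rail_top+h
    Y=RY;Z=np.array([0,0,-1.]);return RC+[0,0,h+.003],quat(np.c_[np.cross(Y,Z),Y,Z])
E
python3 - <<'E'
from h import *
np.set_printoptions(precision=3,suppress=True)
up=np.array([0,0,1])
L=[("pre",gA(P0+up*.12,PS,0)),("grasp",gA(P0,PS,0))]+[(f"arc{d}",gA(P0,PS,rad(d))) for d in(20,40,60,74)]
L+=[("lift",gA(P0+up*.04,PS,PHI)),("crate",gA(F-E*.045+up*.04,PC,PHI)),("place",gA(F-E*.023,PC,PHI))]
p,q=gA(F-E*.023,PC,PHI);_,_,n=axes(PC,PHI);L+=[("back",(p+n*.1,q))]
p,q=gB(F-E*.023,PC,PHI);u,_,_=axes(PC,PHI);L+=[("preB",(p+u*.1,q)),("B",(p,q)),("upB",(p+up*.25,q)),("H1",gH(.22)),("H0",gH(0))]
for k,(p,q) in L: print(k,p,inverse_kinematics(list(p),q))
E
```

```text
pre [ 0.527 -0.289  0.123] [-0.522  0.516  1.747 -0.     0.878 -0.539]
grasp [ 0.527 -0.289  0.003] [-0.522  0.702  1.775 -0.     0.664 -0.539]
arc20 [ 0.517 -0.29   0.054] [-0.64   0.557  1.992  0.608  0.374 -1.203]
arc40 [ 0.491 -0.29   0.098] [-0.817  0.504  2.186  1.684  0.5   -2.402]
arc60 [ 0.45  -0.291  0.131] None
arc74 [ 0.417 -0.291  0.144] None
lift [ 0.417 -0.291  0.184] None
crate [0.597 0.003 0.184] None
place [ 0.619 -0.     0.144] None
back [0.524 0.015 0.172] None
preB [ 0.638 -0.003  0.234] [-0.039  0.569  1.39   0.032  1.461  0.108]
B [0.611 0.001 0.138] [-0.035  0.632  1.52   0.035  1.267  0.105]
upB [0.611 0.001 0.388] [-0.035  0.412  1.295  0.033  1.712  0.121]
H1 [0.458 0.25  0.383] [ 0.477  0.114  1.672 -0.     1.356 -1.291]
H0 [0.458 0.25  0.163] [ 0.477  0.355  1.903 -0.     0.883 -1.291]
```

```bash
cat > fk.py <<'E'
from h import *
from scipy.optimize import least_squares
D=[([.2749,.5608,.222],[1.096,.423,1.63,0,1.089]),([.527,-.289,.123],[-.522,.516,1.747,0,.878]),([.527,-.289,.003],[-.522,.702,1.775,0,.664]),([.458,.25,.383],[.477,.114,1.672,0,1.356]),([.458,.25,.163],[.477,.355,1.903,0,.883])]
# extra tilted-tool samples with j4~0
def more():
    for x,z,t in((.6,.2,.4),(.7,.3,.6),(.7,.3,-.5),(.5,.5,.3),(.8,.4,-.3)):
        Z=np.array([np.sin(t),0,-np.cos(t)]);Y=np.array([np.cos(t),0,np.sin(t)])
        j=inverse_kinematics([x,0,z],quat(np.c_[np.cross(Y,Z),Y,Z]))
        if j is not None: D.append(([x,0,z],list(j)[:5]))
def pl(k,j):
    a,h,L2,L3,d3,L6=k;p=j[1]+j[2];s=p+j[4]
    return [a+L2*np.sin(j[1])+L3*np.sin(p)+d3*np.cos(p)+L6*np.sin(s),h+L2*np.cos(j[1])+L3*np.cos(p)-d3*np.sin(p)+L6*np.cos(s)]
def fit():
    more();f=lambda k:np.concatenate([np.array(pl(k,j))-[np.hypot(*p[:2]),p[2]] for p,j in D])
    s=least_squares(f,[0,.3,.4,.4,0,.2]);return s.x,np.abs(s.fun).max(),len(D)
E
python3 - <<'E'
from fk import *
np.set_printoptions(precision=4,suppress=True)
k,e,n=fit();print(k,e,n)
# j4=pi branch: effective j5 negative
from itertools import product
for lean in(12,16,20,25,30,40,50):
  u,y,nn=axes(0,rad(90-lean))
  for nm,Pp in(("crate",.604-.08*np.tan(rad(lean))),):
    t=np.array([Pp,0,0])+.149*u+TZ*nn
    best=min((least_squares(lambda q:np.r_[np.array(pl(k,[0,q[0],q[1],0,q[2]]))-t[[0,2]],q.sum()-(np.pi/2+rad(lean))],x0) for x0 in([.5,2,-.5],[0,2.3,-.5],[.5,1,.3],[-.5,2.3,0])),key=lambda s:s.cost)
    print(lean,nm,t,best.x,best.cost)
E
```

```text
[-0.0002  0.3138  0.5628  0.4855  0.0782  0.3101] 0.0005209359477581499 10
12 crate [0.615  0.     0.1464] [ 0.8358  2.3625 -1.4181] 1.7319502803885535e-29
16 crate [0.6192 0.     0.1441] [ 0.7746  2.3548 -1.2794] 1.1401505270772436e-30
20 crate [0.623 0.    0.141] [ 0.7187  2.342  -1.1409] 1.5230428508726522e-24
25 crate [0.6269 0.     0.1363] [ 0.6578  2.32   -0.9707] 2.4522519314492684e-28
30 crate [0.6297 0.     0.1305] [ 0.6079  2.2928 -0.8062] 1.8766729561548315e-22
40 crate [0.6303 0.     0.1161] [ 0.5409  2.2296 -0.5016] 1.7743446330223347e-24
50 crate [0.6209 0.     0.0981] [ 0.5101  2.1684 -0.235 ] 5.341691062869333e-25
```

```bash
cat >> fk.py <<'E'
K=[-0.0002,0.3138,0.5628,0.4855,0.0782,0.3101]
LO=np.array([-3,-.9,.09,-1.31,.11,-2.54])+.02;HI=np.array([3,2.11,2.58,4.45,2.69,2.54])-.02
def fk(j):
    a,h,L2,L3,d3,L6=K;p=j[1]+j[2]
    Rr=(R.from_euler('z',j[0])*R.from_euler('y',p)*R.from_euler('z',j[3])*R.from_euler('y',j[4])*R.from_euler('z',j[5]+np.pi/2))
    w=R.from_euler('z',j[0]).apply([a+L2*np.sin(j[1])+L3*np.sin(p)+d3*np.cos(p),0,h+L2*np.cos(j[1])+L3*np.cos(p)-d3*np.sin(p)])
    return w+L6*Rr.as_matrix()[:,2],Rr
def ik(p,q,j0):
    Rt=R.from_quat(np.roll(q,-1))
    f=lambda j:np.r_[(fk(j)[0]-p)*5,(fk(j)[1].inv()*Rt).as_rotvec()]
    s=least_squares(f,np.clip(j0,LO,HI),bounds=(LO,HI));return s.x,s.cost
def gA2(P,psi,phi,tz=TZ):
    u,y,n=axes(psi,phi);return np.array(P)+u*.149+n*tz, quat(np.c_[-y,-u,-n])
G=np.array([.5275,-.2895,0]);PS2=rad(9);P2=G-.149*np.array([np.cos(PS2),np.sin(PS2),0])
E
python3 - <<'E'
from fk import *
np.set_printoptions(precision=3,suppress=True)
for j in([-.64,.557,1.992,.608,.374,-1.203],[-.817,.504,2.186,1.684,.5,-2.402]):print(fk(j)[0],(np.round(fk(j)[1].as_matrix(),3)).tolist())
up=np.array([0,0,1]);j=np.array([-.522,.516,1.747,0,.878,2.46])
L=[("pre",gA2(P2+up*.12,PS2,0)),("gr",gA2(P2,PS2,0))]+[(f"a{d}",gA2(P2,PS2,rad(d))) for d in range(10,80,8)]
L+=[("lift",gA2(P2+up*.04,PS2,PHI))]
A=P2+up*.04;B=F-E*.045+up*.04
L+=[(f"t{t}",gA2(A+(B-A)*t,PS2+(PC-PS2)*t,PHI)) for t in(.25,.5,.75,1)]
p,q=gA2(F-E*.023,PC,PHI);n=axes(PC,PHI)[2]
L+=[("place",(p,q)),("back",(p+n*.04,q)),("backup",(p+n*.04+up*.2,q))]
for k,(p,q) in L:
    j,c=ik(p,q,j);print(k,np.array(p),j,"%.1e"%c)
E
```

```text
[ 0.51  -0.299  0.054] [[-0.018, 0.939, 0.342], [1.0, 0.017, 0.005], [-0.001, 0.342, -0.94]]
[ 0.482 -0.298  0.098] [[-0.018, 0.766, 0.643], [1.0, 0.014, 0.011], [-0.0, 0.643, -0.766]]
pre [ 0.527 -0.289  0.123] [-0.502  0.517  1.746  0.     0.879  2.483] 4.5e-23
gr [ 0.527 -0.289  0.003] [-0.502  0.703  1.774  0.     0.665  2.483] 1.0e-18
a10 [ 0.525 -0.29   0.029] [-0.564  0.626  1.873  0.232  0.523  2.226] 8.5e-31
a18 [ 0.519 -0.291  0.049] [-0.624  0.577  1.949  0.532  0.443  1.897] 3.0e-30
a26 [ 0.511 -0.292  0.068] [-0.693  0.542  2.021  0.923  0.426  1.467] 7.8e-31
a34 [ 0.501 -0.294  0.086] [-0.772  0.524  2.086  1.285  0.486  1.054] 4.9e-30
a42 [ 0.488 -0.296  0.102] [-0.86   0.526  2.144  1.529  0.606  0.745] 5.0e-23
a50 [ 0.473 -0.298  0.116] [-0.954  0.552  2.191  1.664  0.761  0.529] 9.7e-22
a58 [ 0.456 -0.301  0.128] [-1.05   0.601  2.225  1.724  0.931  0.37 ] 1.8e-21
a66 [ 0.437 -0.304  0.137] [-1.145  0.672  2.245  1.734  1.104  0.243] 1.1e-22
a74 [ 0.418 -0.307  0.144] [-1.234  0.762  2.248  1.711  1.271  0.136] 3.0e-24
lift [ 0.418 -0.307  0.184] [-1.234  0.655  2.262  1.682  1.259  0.233] 1.0e-24
t0.25 [ 0.463 -0.229  0.184] [-0.99   0.657  2.408  2.052  1.255  0.071] 2.6e-20
t0.5 [ 0.508 -0.152  0.184] [-0.627  0.677  2.495  2.519  1.317 -0.019] 3.1e-20
t0.75 [ 0.553 -0.074  0.184] [-0.199  0.676  2.492  3.021  1.318 -0.003] 1.0e-20
t1 [0.597 0.003 0.184] [ 0.161  0.655  2.4    3.467  1.21  -0.029] 3.5e-31
place [ 0.619 -0.     0.144] [ 0.14   0.772  2.342  3.439  1.265 -0.008] 8.8e-23
back [0.581 0.006 0.155] [0.179 0.757 2.42  3.472 1.324 0.012] 3.9e-29
backup [0.581 0.006 0.355] [ 0.179  0.104  2.384  3.659  0.69  -0.318] 2.4e-31
```

Run:
```python
from fk import *
np.set_printoptions(precision=3,suppress=True)
up=np.array([0,0,1])
p,q=gA2(P2+up*.2,PS2,0);move_pose(list(p),q)
p,q=gA2(P2,PS2,0);movel(list(p+up*.02));print(movel(list(p),v=.05,until_force=8),get_tcp_pos(),get_joint_pos())
command_gripper(0.);print(get_time(),get_grip_width(),get_finger_force(),get_ft_force())
snap("top","t2",(290,140,140,105))
```

```text
False [ 0.527 -0.289  0.003] [-0.522  0.703  1.775 -0.     0.664  2.463]
6.2333 0.26764311275911684 27.91838939767331 [ 1.229  1.741 -0.635]
```

View pics/t2.png

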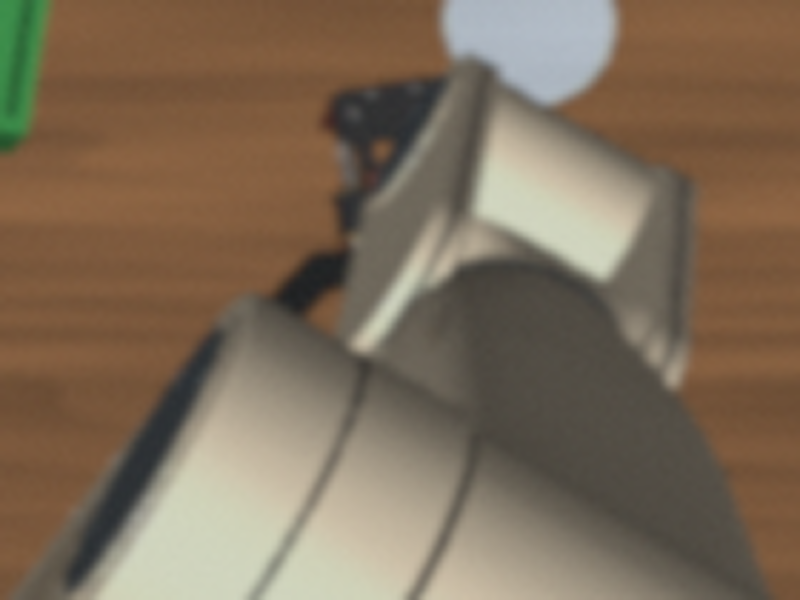

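The arm hides the shackle in this crop. The grip width is 23.5 mm, against a bar 22 mm wide, so the bend is held. I'm going on to the arc.

Run:
```python
from fk import *
np.set_printoptions(precision=3,suppress=True)
up=np.array([0,0,1])
for d in range(12,85,12):
    d=min(d,74);p,q=gA2(P2+up*.001*min(d/12,2),PS2,rad(d));movel(list(p),frame=q,v=.07)
    print(d,get_grip_width(),get_ft_force())
print(get_time(),get_joint_pos(),get_tcp_pos())
p,q=gA2(P2+up*.04,PS2,PHI);movel(list(p));print(get_ft_force(),get_grip_width())
snap("side","s2",(190,130,200,150))
```

```text
12 0.24684946014953638 [ 0.024  0.004 -3.483]
24 0.25278991358221753 [-0.027 -0.054 -3.833]
36 0.24792908169586708 [-0.158 -0.537 -4.084]
48 0.24594268305481748 [ 0.291  0.335 -4.454]
60 0.24842429511179942 [-0.412  0.158 -3.061]
72 0.24904147161614354 [ 0.589  0.147 -3.72 ]
74 0.24736975528615532 [ 0.401 -0.305 -3.361]
10.2417 [-1.264  0.754  2.251  1.68   1.272  0.14 ] [ 0.418 -0.307  0.146]
[ 0.113 -0.147 -4.425] 0.24265974897158618
```

View pics/s2.png

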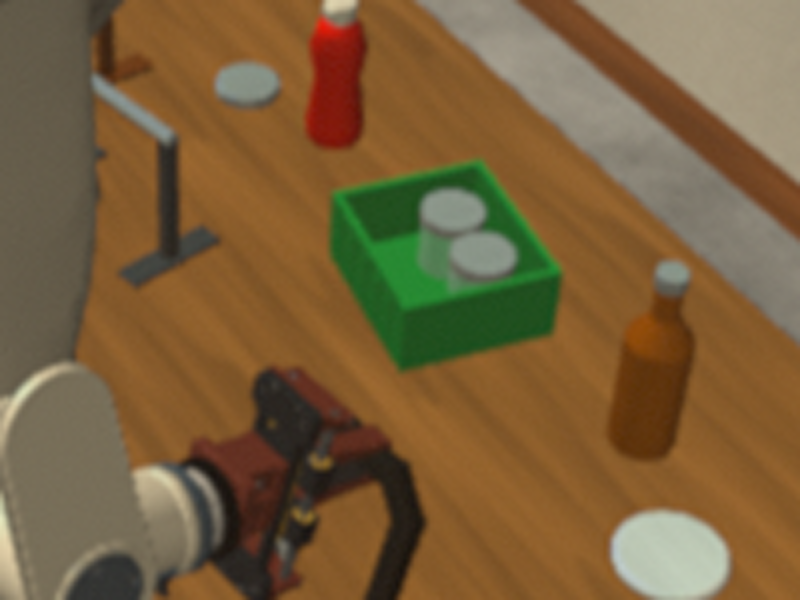

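The shackle is held upright by its bend in the gripper, around (370,470) in the crop. Next I carry it to the crate front.

Run:
```python
from fk import *
np.set_printoptions(precision=4,suppress=True)
up=np.array([0,0,1])
A=P2+up*.04;B=F-E*.055+up*.04
for t in(.25,.5,.75,1):
    p,q=gA2(A+(B-A)*t,PS2+(PC-PS2)*t,PHI);movel(list(p),frame=q,v=.12)
print(get_time(),get_joint_pos(),get_ft_force())
p,q=gA2(F-E*.055+up*.004,PC,PHI);movel(list(p),v=.08)
print("f0",get_ft_force())
p,q=gA2(F-E*.005+up*.004,PC,PHI);print(movel(list(p),v=.02,until_force=2.5),get_tcp_pos(),get_ft_force())
t=np.array(get_tcp_pos());Pc=t-axes(PC,PHI)[0]*.149-axes(PC,PHI)[2]*TZ;print("D",(F-Pc)@E, Pc[2])
print(movel(list(t-up*.012),v=.015,until_force=2.5),get_tcp_pos(),get_ft_force(),get_time(),get_grip_width())
snap("side","s3",(190,130,200,150))
```

```text
14.25 [ 0.1292  0.6572  2.4219  3.4329  1.2308 -0.0189] [-0.2351  0.1719 -4.1202]
f0 [-1.099 -0.617 -4.397]
True [ 0.6228 -0.001   0.1468] [-0.2936  0.8594 -3.4101]
D 0.019138419746852185 0.002749767541028824
True [ 0.6222 -0.001   0.1436] [-1.3513  0.9991  3.3965] 16.875 0.24603784941249884
```

View pics/s3.png

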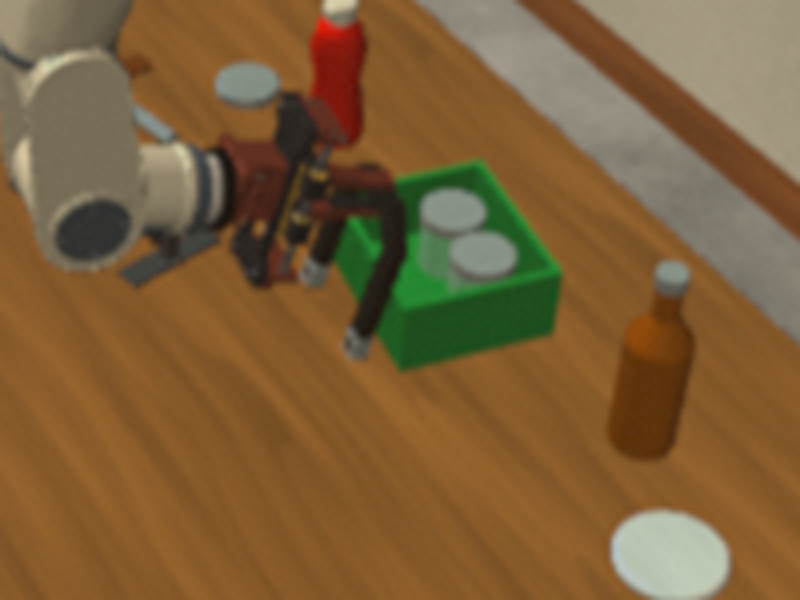

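The shackle touches the rim, with its feet on the bench at about (357,345) and (315,272) and a lean as intended. Now I let go and back out.

Run:
```python
from fk import *
np.set_printoptions(precision=4,suppress=True)
up=np.array([0,0,1])
command_gripper(1.0);n=axes(PC,PHI)[2];t=np.array(get_tcp_pos())
movel(list(t+n*.04),v=.06);wait(.4)
movel(list(t+n*.045+up*.16));print(get_time(),get_joint_pos())
p,q=gB(F-E*.019+up*.002,PC,PHI);u=axes(PC,PHI)[0]
print(inverse_kinematics(list(p+u*.15),q))
j=np.array([-.039,.5,1.30,.032,1.5,.108]);print(fk(j)[0]); movej(list(j));print(get_time(),get_tcp_pos())
im=read_camera("side");cv2.imwrite("pics/x.png",im)
a=im[130:280,190:390,::-1];im=read_camera("top");b=im[130:230,200:360,::-1]
a=cv2.resize(a,(480,360),interpolation=3);b=cv2.resize(b,(320,200),interpolation=3);o=np.zeros((360,800,3),np.uint8);o[:,:480]=a;o[:200,480:]=b
cv2.imwrite("pics/s4.png",o)
```

```text
20.475 [ 0.1378  0.213   2.4148  3.5398  0.7974 -0.2015]
[-0.0422  0.554   1.2989  0.0311  1.5663  0.1087]
[ 0.6756 -0.0165  0.3152]
23.4167 [ 0.6758 -0.0043  0.315 ]
```

View pics/s4.png

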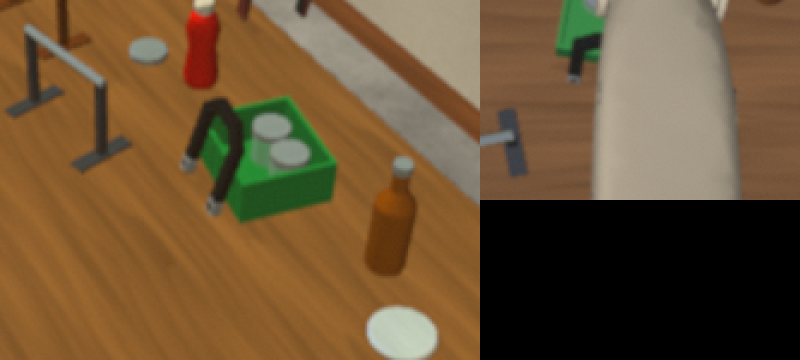

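The shackle stands free and leans on the crate front. Its feet are at (188,165) and (214,207) in the crop, and the top of the bend is at about (212,102)–(236,118). I'll check this against the predicted pose.

Run:
```python
from fk import *
np.set_printoptions(precision=1,suppress=True)
P=F-E*.019; s=2.4
def cr(X): q=(proj("side",X)+.5)/1.5625-.5; return (q+.5-[190,130])*s-.5
for lean in(11,13.5,16):
  u,y,n=axes(PC,rad(90-lean));w=lambda a,b,c:P+u*(a+.08)+y*b+n*c
  print(lean,"feet",cr(w(-.08,.054,.009)),cr(w(-.08,-.054,.009)),"outer bend",cr(w(.08,.028,.009)),cr(w(.08,-.028,.009)),"shoulder",cr(w(.043,-.065,.009)))
im=cv2.imread("pics/x.png")
c=cv2.resize(im[160:230,255:315],(600,700),interpolation=3)[:600];cv2.imwrite("pics/s5.png",c[:,:,::-1])
```

```text
11 feet [187.1 170. ] [212.6 213.2] outer bend [215.3  99.9] [229.7 121.6] shoulder [233.7 156. ]
13.5 feet [187.2 169.8] [212.6 213. ] outer bend [219.4  99.6] [233.9 121.2] shoulder [237.  155.7]
16 feet [187.2 169.7] [212.7 212.8] outer bend [223.5  99.4] [238. 121.] shoulder [240.1 155.4]
```

View pics/s5.png

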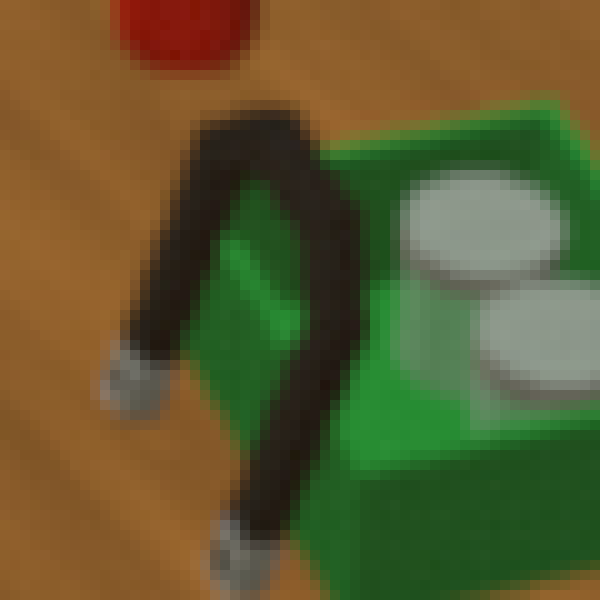

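The feet and bend match the prediction, with a lean of about 14°. Next I regrasp across the thickness from above and take it to the bar.

Run:
```python
from fk import *
np.set_printoptions(precision=4,suppress=True)
up=np.array([0,0,1]);ph=rad(76);P=F-E*.019;u=axes(PC,ph)[0]
p,q=gB(P,PC,ph);move_pose(list(p+u*.12),q);movel(list(p+u*.03));print(movel(list(p),v=.05,until_force=6),get_tcp_pos(),p)
command_gripper(0.);print(get_time(),get_grip_width()*88,get_finger_force())
movel(list(p+up*.06),v=.1);print(get_ft_force(),get_grip_width()*88)
movel(list(p+up*.25),v=.2)
p,q=gH(.23);move_pose(list(p),q);print(get_time(),get_tcp_pos(),get_grip_width()*88,get_joint_pos())
im=read_camera("side");a=im[60:240,150:340,::-1];cv2.imwrite("pics/s6.png",cv2.resize(a,None,fx=3.2,fy=3.2,interpolation=3))
for n in("side","top"):
  im=read_camera(n);print(n,[list(np.round(proj(n,X)/1.5625)) for X in(RC,)])
```

```text
False [0.6104 0.001  0.139 ] [0.6103 0.001  0.139 ]
26.475 17.982039931761015 29.956232607364655
[-1.3979  0.1424 -4.1483] 17.636400454998075
29.6 [0.4579 0.2497 0.3926] 17.832266064133627 [ 0.4765  0.1085  1.6572 -0.0003  1.3768 -1.2899]
side [[np.float64(216.0), np.float64(152.0)]]
top [[np.float64(183.0), np.float64(203.0)]]
```

Run:
```python
from fk import *
np.set_printoptions(precision=4,suppress=True)
p,q=gH(.03);print(movel(list(p),v=.08,until_force=6),get_tcp_pos(),get_ft_force())
p,q=gH(-.012);print(movel(list(p),v=.02,until_force=2.5),get_tcp_pos(),get_ft_force(),get_ft_torque(),get_time(),get_grip_width()*88)
im=read_camera("side");a=im[60:240,150:340,::-1];cv2.imwrite("pics/s7.png",cv2.resize(a,None,fx=3.2,fy=3.2,interpolation=3))
```

```text
False [0.4579 0.2501 0.1933] [-0.2014  0.0752 -4.2498]
True [0.4577 0.2499 0.1633] [-1.1396 -0.7346  4.5716] [-0.0033  0.0708  0.02  ] 33.7833 17.66090020234093
```

View pics/s7.png

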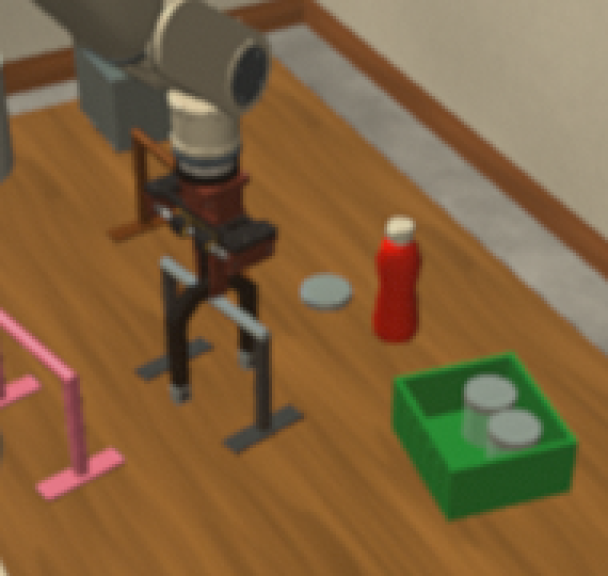

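The bend sits on the steel bar at (210,290). The legs hang on either side, with feet at (180,393) and (247,357), and contact came at the expected height. I release it, check that it stays put, and hand in.

Run:
```python
from fk import *
im0=read_camera("side").astype(int)
command_gripper(1.0);t=np.array(get_tcp_pos());movel(list(t+[0,0,.15]),v=.08);wait(1.5)
a=read_camera("side").astype(int);wait(.5);b=read_camera("side").astype(int)
box=np.s_[150:188,195:235]
print("before/after",np.abs(im0-a)[box].mean(),"still",np.abs(a-b)[box].mean(),get_time())
for (x,y) in((180,393),(247,357),(178,350)): 
    r,c=60+int(y/3.2),150+int(x/3.2);print(im0[r,c],b[r,c])
ok=np.abs(a-b)[box].mean()<2 and np.abs(im0-a)[box].mean()<12
if ok: print(job_done(),get_time())
```

```text
before/after 4.016008771929824 still 1.0381578947368422 39.1667
[82 76 68] [95 95 85]
[84 84 74] [92 89 79]
[35 23 15] [37 28 21]
the job is handed in; nothing more can be done
the job is handed in; nothing more can be done
```

The shackle was stood leaning against the front of the green crate and let go, then hung by its bend over the steel bar. Camera images after release show it hanging still, and the job was handed in at about 39 s (no verdict was returned).

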